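# Pass a lens barrel through the dust lock

## Robot

A 7-joint arm with a two-finger parallel gripper is mounted at the origin on the work surface. World frame = base frame: x ahead of the robot, y to its left, z up, the work surface at z = 0. Lengths are in mm, angles in rad, forces in N, time in s.
With the tool pointing down it reaches from about 425 to 875 mm from the base axis. Payload 8.4 kg.
Tool frame: the origin (TCP) lies midway between the tips of the shut fingers; the grasp point (between the pads) lies 19 mm behind it; z points along the fingers, y is the direction in which the jaws open and shut (so a half turn about z gives the same grasp; the last joint's range is limited). The gripper opens to 85 mm and grips with 20 to 120 N. Pads are 22 mm wide; open, the fingers measure 114 mm over their backs; the gripper's body (76 mm by 85 mm) begins 54 mm behind the grasp point. The pads swing forward as they close: fully open they stand 13 mm farther back than shut.
Start: joints at [-1.447, 0.333, 0.04, 1.465, -0.013, 1.343, -0.059], TCP at [143.629, 633.904, 231.308] pointing down, gripper open.
Joint ranges: [-2.58, 2.58], [-0.38, 2.09], [-1.3, 1.39], [0.25, 2.4], [-1.5, 4.64], [0.08, 2.09], [-2.65, 2.65]. Speed limits (rad/s): [2.22, 2.22, 2.79, 2.79, 3.14, 3.14, 3.14].

## Interface

Orientations are given as [roll, pitch, yaw] about the fixed x, y, z axes, in that order (R = Rz(yaw) Ry(pitch) Rx(roll)).
In Python, from rig import arm, solver, viewer, hand_in gives the robot as it stands. Calls block until the motion is done:
- arm.reach(position, orientation): joint-space move of the TCP to a pose.
- arm.servo_line(position, rate=150, orientation=None): straight line of the TCP; orientation=None keeps the orientation; rate is the mean speed in mm/s.
- arm.goto_joints(angles): joint-space move.
- arm.move_gripper(opening, newtons=None): finger opening in mm; newtons is the grip in N (None keeps the last); returns when the fingers have stopped.
- arm.pause(seconds).
- solver.inverse_kinematics(position, orientation): joint angles nearest the present ones, or None.
- viewer.get_image(name): name is "scene" or "top" or "wrist"; returns (picture, depth): 400x640x3 uint8, red, green, blue; 400x640 float32, mm along the optical axis (not along the pixel's ray), 0 where there is no reading.
- viewer.camera_model(name): a dict with "fx", "fy", "cx", "cy" (pixels), "eye" and "rotation" of the camera in the world. Camera axes: x right, y down, z forward; pixel columns grow to the right and rows downward; lengths in mm; the calibration is good to about 2 mm. A picture is of the moment at which its call begins: read the wrist's pose just before it. camera_model takes no time and is no camera call; for the wrist camera it gives the pose at the moment of the call.
A pose or a line that the arm cannot do raises arm.PlanningError and nothing moves.
- hand_in(): hands the job in, once; it reports no verdict.
Readings, each from a call of its own:
- arm.current_clock(): time.
- arm.current_qpos(): joint angles.
- arm.current_qd(): joint speeds.
- arm.current_joint_efforts(): joint torques, N m.
- arm.current_position(): TCP position.
- arm.current_tcp_rot(): TCP orientation.
- arm.current_wrist_force(): force on the tool from outside, world axes, zero at the start.
- arm.current_torque(): the same for the moment, N m.
- arm.current_opening(): finger opening in mm.
Only numpy, scipy, OpenCV 4.12 (cv2) and the standard library are available. Lean on these libraries where they do the work, as an engineer would, in place of code of your own. Each camera call takes 0.05 s, during which the arm holds its last target.

## Task

Pass the lens barrel (on a sled, with a grip fin on top) into the clean chamber of the two-door hatch: lower it (don't drop it) onto the floor of the open lock, slide the lid fully shut, and only then lift the inner gate all the way up. Push the barrel in with the plunger until you feel it press the sprung pad hidden under the hood back a little, gently and without ramming the pad, then draw the plunger fully back and close the gate, leaving the lid shut. Lid and gate must never be open together, and leave the lamp, sanding block and jar alone.

Things in the scene. Friction and masses are not known exactly. Their poses are not given: they have to be found in the camera images.
- hatch: Two-door hatch on the bench: a straight channel, 84 mm wide and 92 mm high inside. Origin on the bench surface, on the channel's centre line, in the plane of the inner gate; +y runs along the channel from lock to clean chamber, x across, z up. Walls 8 mm thick, tops 102 mm above the bench. Gate guide posts at x = +-52 mm, 150 mm high. Lid rails at x = +-56 mm, 102 mm high, back to y = -306 mm.
- lock_floor (a point): Middle of the lock's floor, 10 mm above the bench, at hatch x = 0, y = -75 mm; axes as the hatch's. Set the barrel down here, long axis along the channel (y). The lock is open on top while the lid is open; inside it runs from hatch y = -140 mm (the drawn-back plunger's face) to -4 mm (the gate).
- chamber (a point): Floor of the clean chamber just inside the gate, at hatch x = 0, y = 60 mm, 10 mm above the bench; axes as the hatch's. The chamber runs from y = 4 to 235 mm under a roof: clear to y = 114 mm, then an opaque hood. Under the hood a sprung rubber stop pad faces the gate; its face stands somewhere between y = 125 and 175 mm, different each time and not told: find it by feel.
- barrel_center (a point): Centre (half-way up) of the lens barrel: a red 42 mm cylinder 100 mm long with black ends, lying on a dark sled 58 mm wide, 100 mm long. Total height 84 mm; 0.3 to 0.55 kg. Its y axis is the barrel's long axis, z up. On top a black fin, 16 mm wide (along x), 44 mm long (along y), rising from 10 to 42 mm above this centre: the grip. The underside is 42 mm below the centre.
- lid (a joint): Sliding lid on top of the lock (the outer door), m: 0 = shut, 0.15 = fully open, slid to the hatch's -y. Starts open by 0.13 to 0.15. It has about 3 N of friction and stays where left.
- lid_grip (a point): Centre of the lid's black grip fin: 16 mm wide (hatch x), 44 mm long (hatch y), 34 mm high, standing on the lid. Shut, it is at hatch y = -100 mm, 125 mm high. Axes as the hatch's.
- gate (a joint): Inner gate, a steel plate that lifts straight up, m: 0 = shut (down), 0.097 = fully up. The barrel passes under it above 0.085. About 6 N of friction plus its 3 N weight; stays where left.
- gate_grip (a point): Centre of the black grip fin on top of the gate: 16 mm wide (hatch x), 26 mm long (hatch y), 34 mm high; below it is a 30 mm wide, 8 mm thick stalk. Gate shut: 182 mm above the bench; fully up: 279 mm. Axes as the hatch's.
- plunger (a joint): Plunger, m: 0 = fully drawn back, 0.25 = limit of its travel into the hatch (+y). Its push plate (60 mm wide, face at hatch y = -140 mm when drawn back) shoves the barrel's end along the channel. About 2.5 N of friction, and sliding the barrel adds 1 to 5 N; stays where left.
- plunger_grip (a point): Centre of the black grip fin on the outer end of the plunger rod, 16 mm wide (hatch x), 44 mm long (hatch y), 34 mm high, centre 83 mm above the bench, at hatch y = -425 mm when drawn back; it moves with the plunger. Axes as the hatch's.
- pad_house: Housing of the hidden pad, fixed in the hatch; origin on the chamber floor at hatch x = 0, y = 120 mm; axes as the hatch's. The pad inside it (56 mm wide) starts to yield at about 5 N and stiffens by 0.7 N per mm over 20 mm of travel, then stops hard (about 19 N). Pressing it with 6 to 14 N is right; over 22 N is ramming it. It springs back when let go and pushes the barrel back with it.
- lamp_center (a point): Bystander: red lamp head with a black bezel lying on a flat foot, 112 mm long, 74 mm high; the point is in its middle. Leave alone.
- block_center (a point): Bystander: wood and cork sanding block 70 x 110 x 48 mm; the point is in its middle. Leave alone.
- jar_center (a point): Bystander: amber glass jar, 60 mm across, 75 mm high; the point is in its middle. Leave alone.
- barrel: The lens barrel as a body; its origin is the centre of its underside, 42 mm below its centre.
Mind the look-alikes: they are no part of the job. What is meant by the barrel is not green, and is the larger of those in its own colour.

How it is judged:
By the outcome, as a careful person would: the job done as asked, in the order asked, and still so for the second after the job is handed in, with the robot touching nothing.
It also fails if it takes over 72 s, if anything falls off the work surface, if the arm or the gripper's body presses on something with over 40 N, if the wrist force passes 120 N, or if a joint passes its speed limit or range.

## Working session

There is one attempt and no reset: what is moved stays moved. The work goes in short steps, each a Python script; the robot and the scene stay as the last script left them, time stands still between calls to the robot, and variables do not carry over. Pictures are saved under pics/ and viewed, and the job is handed in when it is done.

```bash
ls; mkdir -p pics
python3 - <<'E'
from rig import arm, solver, viewer
import cv2,numpy as np
for n in ["scene","top","wrist"]:
    m=viewer.camera_model(n); print(n,{k:np.round(v,3).tolist() for k,v in m.items()})
    p,d=viewer.get_image(n); cv2.imwrite(f"pics/{n}0.png",p[:,:,::-1]); np.save(f"pics/{n}0.npy",d)
print(arm.current_clock(),arm.current_tcp_rot(),arm.current_opening())
E
```

```text
pics
scene {'fx': 456.921, 'fy': 456.921, 'cx': 320.27, 'cy': 203.521, 'eye': [1380.689, 421.174, 932.93], 'rotation': [-2.339, -0.015, 2.1]}
top {'fx': 486.774, 'fy': 486.774, 'cx': 323.517, 'cy': 199.02, 'eye': [438.43, 5.112, 1204.229], 'rotation': [-2.961, 0.012, -1.588]}
wrist {'fx': 359.91, 'fy': 359.91, 'cx': 325.916, 'cy': 200.704, 'eye': [63.546, 652.375, 372.734], 'rotation': [2.82, 0.001, 1.349]}
0.15 [-3.14029775e+00  9.99994224e-05  2.91881879e+00] 85.46087877895478
```

View pics/scene0.png

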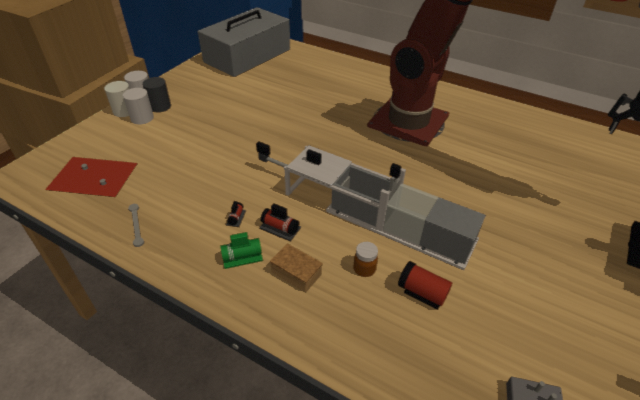

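View pics/top0.png

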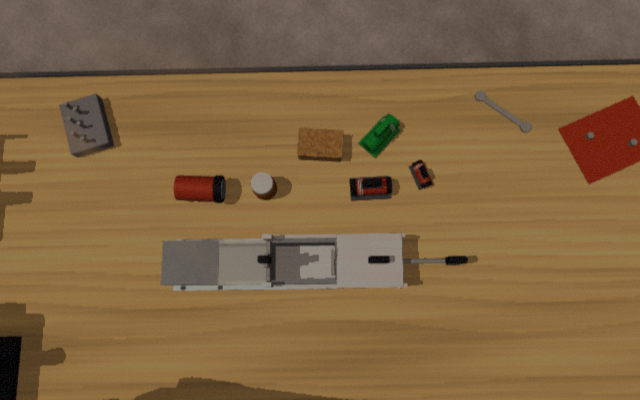

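The scene view shows the following candidates for the barrel. Pixels are from the top view.
- Red barrel on a sled, at (371,188).
- Small red look-alike, at (422,174).
- Green look-alike, at (380,135).
- Red lamp, at (200,188).

The description fits the one at (371,188). I'll check it in a close crop.

```bash
cat > h.py <<'E'
import numpy as np,cv2
from scipy.spatial.transform import Rotation as Ro
def pts(m,d,u,v):
    z=d[v,u]; c=np.stack([(u-m['cx'])/m['fx']*z,(v-m['cy'])/m['fy']*z,z],-1)
    R=np.array(m['rotation']); R=Ro.from_euler('xyz',R).as_matrix() if R.size==3 else R
    return c@R.T+np.array(m['eye'])
def cloud(m,d):
    v,u=np.mgrid[0:400,0:640]; return pts(m,d,u,v)
def proj(m,P):
    R=Ro.from_euler('xyz',np.array(m['rotation'])).as_matrix()
    c=(np.atleast_2d(P)-np.array(m['eye']))@R
    return np.stack([c[:,0]/c[:,2]*m['fx']+m['cx'],c[:,1]/c[:,2]*m['fy']+m['cy']],-1)
E
python3 - <<'E'
from rig import viewer
from h import *
p=cv2.imread('pics/top0.png'); d=np.load('pics/top0.npy'); m=viewer.camera_model('top')
a=cv2.resize(p[105:295,300:480],None,fx=4,fy=4,interpolation=cv2.INTER_CUBIC)
cv2.imwrite('pics/crop1.png',a[:600])
a=cv2.resize(p[225:300,155:475],None,fx=2.5,fy=2.5,interpolation=cv2.INTER_CUBIC);cv2.imwrite('pics/crop2.png',a)
C=cloud(m,d)
for n,(u,v) in dict(table=(100,330),barfin=(378,186),lidgrip=(379,259),gategrip=(264,259),plg=(456,260),floor=(300,262),lid=(350,275),hood=(190,265),bot=(330,295)).items(): print(n,C[v,u].round(1))
s=cv2.imread('pics/scene0.png'); cv2.imwrite('pics/crop3.png',cv2.resize(s[130:290,200:400],None,fx=3.7,fy=3.7,interpolation=cv2.INTER_CUBIC))
E
```

```text
table [ 3.481e+02  5.599e+02 -4.000e-01]
barfin [ 675.7 -115.6   65.3]
lidgrip [ 498.2 -103.7  141.1]
gategrip [499.3 138.7 196.8]
plg [ 495.2 -280.6  100.2]
floor [501.9  75.6   7.8]
lid [465.8 -41.2 110.7]
hood [494.5 317.4 104.6]
bot [ 4.214e+02  3.900e+00 -3.000e-01]
```

View pics/crop1.png

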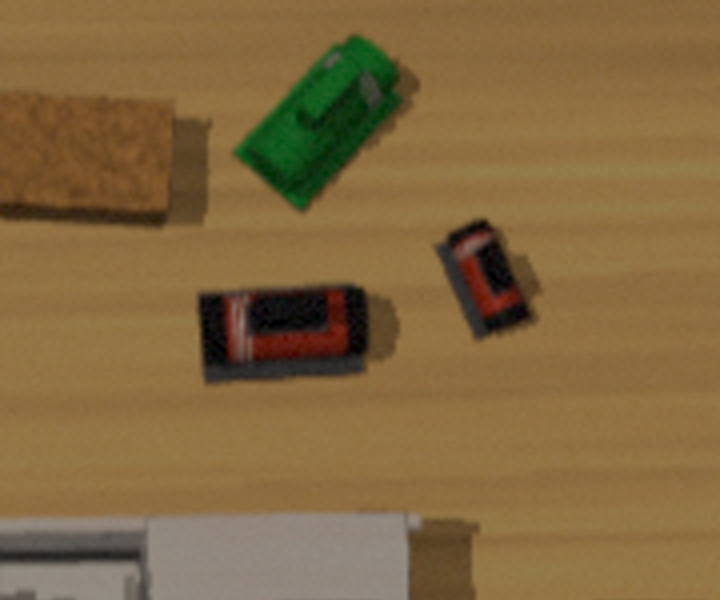

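View pics/crop2.png

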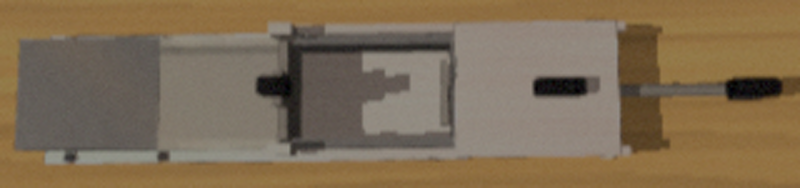

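View pics/crop3.png

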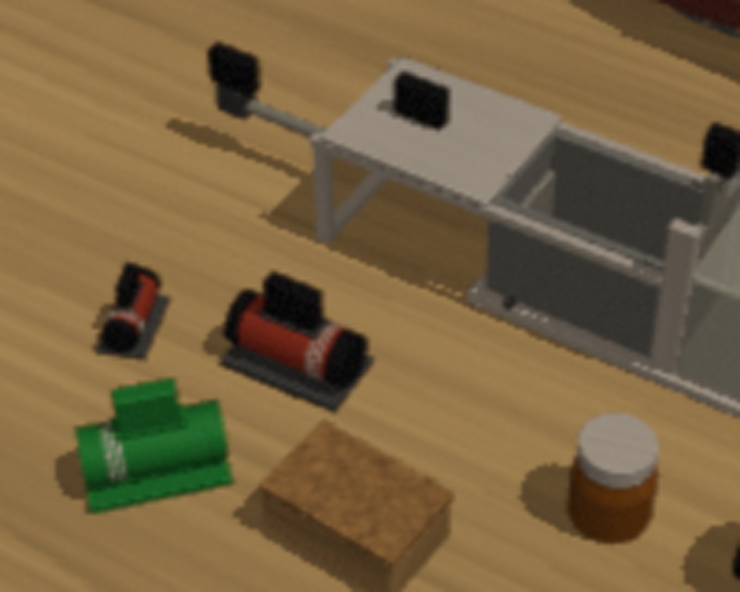

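The crop confirms it: the larger red barrel on its sled, at crop (285,330), which is top (371,188). Next I'll measure the fins and the hatch pose.

Run:
```python
from rig import viewer
from h import *
for cam in ['top','scene']:
    d=np.load(f'pics/{cam}0.npy'); m=viewer.camera_model(cam); p=cv2.imread(f'pics/{cam}0.png').astype(int)
    C=cloud(m,d); dark=(p.max(2)<60)
    print(cam)
    for n,(x,y,zl,zh) in dict(bar=(675,-110,60,95),lid=(498,-103,120,160),gate=(499,138,172,215),pl=(495,-280,76,120)).items():
        k=(abs(C[...,0]-x)<40)&(abs(C[...,1]-y)<45)&(C[...,2]>zl)&(C[...,2]<zh)&(d>0)
        if n=='bar' : k&=dark
        q=C[k]
        zt=np.percentile(q[:,2],95)
        t=q[q[:,2]>zt-6]
        r=cv2.minAreaRect(t[:,:2].astype(np.float32))
        pr=np.percentile(t[:,:2],[3,97],axis=0)
        print(n,k.sum(),'ztop',zt.round(1),'rect',np.round(r[0],1),np.round(r[1],1),round(r[2],1),'range',pr.round(1).tolist(),'mean',t.mean(0).round(1))
    # hatch long edges: lid and hood surfaces
    for n,(x0,x1,y0,y1,z0,z1) in dict(all=(420,580,-130,370,95,112),lid=(430,570,-135,20,104,116),hood=(430,570,250,370,98,112)).items():
        k=(C[...,0]>x0)&(C[...,0]<x1)&(C[...,1]>y0)&(C[...,1]<y1)&(C[...,2]>z0)&(C[...,2]<z1)
        q=C[k]; r=cv2.minAreaRect(q[:,:2].astype(np.float32)); print(n,k.sum(),np.round(r[0],1),np.round(r[1],1),round(r[2],2),q.mean(0).round(1))
```

```text
top
bar 156 ztop 86.2 rect [ 682.3 -100. ] [16.5 42.8] 3.3 range [[675.2, -121.0], [689.4, -79.0]] mean [682.4 -99.5  83.4]
lid 163 ztop 144.6 rect [ 497.2 -103.8] [43.5 15.3] 89.1 range [[489.7, -123.2], [504.8, -83.9]] mean [ 497.3 -103.1  141.6]
gate 102 ztop 201.3 rect [498.3 139.6] [23.1 14.5] 88.9 range [[491.2, 128.3], [505.5, 150.9]] mean [498.8 139.6 198.5]
pl 159 ztop 102.3 rect [ 496.4 -284.4] [44.2 15.8] 89.8 range [[488.5, -304.9], [503.8, -263.3]] mean [ 495.8 -283.9   99.3]
all 8009 [499.1 120. ] [500.6 120.2] 89.6 [498.5 126.5 106.1]
lid 2746 [498.3 -58.6] [153.6 118.1] 89.0 [497.  -70.3 108. ]
hood 2374 [500. 310.] [119.9  99.8] 89.98 [499.4 310.3 106.1]
scene
bar 142 ztop 85.3 rect [685.9 -98.9] [13.4 42.2] 2.7 range [[679.4, -117.8], [691.7, -78.5]] mean [686.  -97.9  83.1]
lid 137 ztop 144.4 rect [ 499.2 -101.4] [41.8 17.9] 89.3 range [[492.0, -121.5], [507.6, -81.4]] mean [ 500.1 -101.1  142.1]
gate 120 ztop 201.0 rect [502.3 142. ] [18.4 23.5] 2.5 range [[493.3, 130.7], [509.6, 153.0]] mean [502.4 142.  198.8]
pl 128 ztop 102.3 rect [ 497.8 -282.7] [42.9 21.6] 83.2 range [[489.3, -302.4], [507.1, -262.4]] mean [ 498.4 -282.9   99.7]
all 4404 [498.3 120. ] [500.  128.7] 89.97 [507.1 148.4 105.5]
lid 1099 [498.2 -59.1] [151.8 128.7] 89.97 [504.8 -64.5 108.3]
hood 1410 [501.5 310. ] [105. 120.] 0.02 [505.5 311.1 105.9]
```

```bash
cat >> h.py <<'E'
GX,GY,YAW=500.4,140.8,-0.008
def hw(x,y,z=0):
    c,s=np.cos(YAW),np.sin(YAW); return [GX+c*x-s*y,GY+s*x+c*y,z]
def ori(yaw): return [np.pi,0,yaw]
E
python3 - <<'E'
from rig import arm,solver,viewer
from h import *
for s in (-1,1):
  for n,p in dict(bar=[684,-99.5,57],barup=[684,-99.5,250],lock=hw(0,-75,67),lockup=hw(0,-75,250),lid0=hw(0,-243,114),gate=hw(0,0,169),gateup=hw(0,0,300),pl=hw(0,-425,71),plin=hw(0,-200,71)).items():
    q=solver.inverse_kinematics(p,ori(s*np.pi/2)); print(s,n,None if q is None else np.round(q,2))
E
```

```text
-1 bar [-0.66  0.91  1.2   1.57 -0.88  1.28 -2.46]
-1 barup [-0.64  0.68  1.21  1.36 -0.63  1.52 -2.63]
-1 lock [ 0.72  0.4  -1.09  1.96  0.41  1.03  2.59]
-1 lockup None
-1 lid0 [-1.    0.4   1.35  1.99 -0.44  1.1  -2.6 ]
-1 gate [ 0.61  0.27 -1.1   1.82  0.26  1.21  2.58]
-1 gateup None
-1 pl [-0.47  0.63  1.22  1.88 -0.66  1.12 -2.15]
-1 plin [-1.07  0.56  1.38  2.04 -0.63  1.08 -2.53]
1 bar [-0.58  0.78  1.01  1.57 -0.69  1.19  0.56]
1 barup [-0.58  0.59  1.04  1.36 -0.5   1.47  0.43]
1 lock [-0.9   0.24  0.77  2.03 -0.21  0.95 -0.03]
1 lockup [-0.96 -0.    0.75  1.82  0.    1.33 -0.21]
1 lid0 [-0.84  0.24  1.09  1.99 -0.24  1.06  0.35]
1 gate [-0.94  0.12  0.63  1.89 -0.07  1.16 -0.28]
1 gateup [-0.99  0.02  0.65  1.7  -0.01  1.43 -0.34]
1 pl [-0.37  0.49  1.02  1.87 -0.49  1.05  0.85]
1 plin [-0.81  0.27  0.95  2.04 -0.27  0.96  0.28]
```

Run:
```python
from rig import arm,solver,viewer
from h import *
print(arm.current_clock())
arm.reach([684,-99.5,160],ori(np.pi/2+0.052))
print(arm.current_clock(),arm.current_wrist_force().round(2) if hasattr(arm.current_wrist_force(),'round') else arm.current_wrist_force())
for n in ["scene","wrist"]:
    p,d=viewer.get_image(n); cv2.imwrite(f"pics/{n}1.png",p[:,:,::-1]); np.save(f"pics/{n}1.npy",d)
    print(viewer.camera_model(n)['eye'])
p=cv2.imread('pics/scene1.png');cv2.imwrite('pics/crop4.png',cv2.resize(p[20:270,150:400],None,fx=2.4,fy=2.4,interpolation=cv2.INTER_CUBIC))
```

```text
0.15
3.35 [0.41 0.39 0.16]
[1380.68902407  421.17376534  932.92975427]
[679.30881224 -16.7224692  302.18489467]
```

View pics/crop4.png

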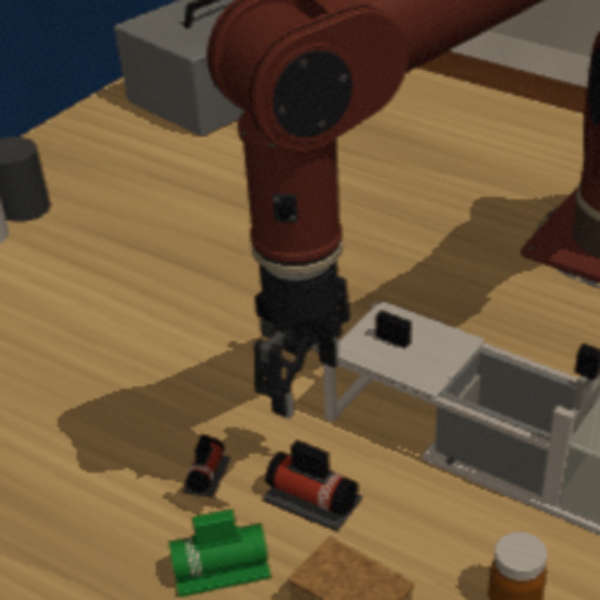

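View pics/wrist1.png

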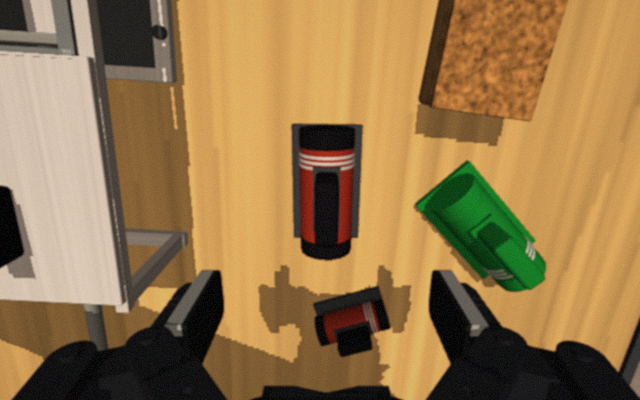

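In the scene crop the arm has no camera housing sticking out, so a tool yaw of +90° is safe next to the gate. The wrist view shows the barrel at (327,190) and the small look-alike at (350,320). I'll locate the barrel fin with wrist depth.

Run:
```python
from rig import arm,viewer
from h import *
m=viewer.camera_model('wrist'); d=np.load('pics/wrist1.npy'); C=cloud(m,d)
print(C[210,327],C[100,250], arm.current_position(), proj(m,arm.current_position()))
k=(abs(C[...,0]-684)<40)&(abs(C[...,1]+99)<60)&(C[...,2]>76)&(C[...,2]<95)
q=C[k]; r=cv2.minAreaRect(q[:,:2].astype(np.float32)); print(k.sum(),r,q.mean(0),np.percentile(q,[3,97],axis=0))
k=(C[...,0]>430)&(C[...,0]<570)&(C[...,1]>-200)&(C[...,1]<60)&(C[...,2]>115); q=C[k];print(len(q));
```

```text
[684.13891516 -95.84022505  83.39996577] [618.26129203 -34.90821551  -1.34115273] [684.14476695 -98.71056362 159.92566281] [[327.03542139 274.34449641]]
1537 ((683.589111328125, -99.17062377929688), (15.676176071166992, 43.83754348754883), 2.6607253551483154) [683.37477905 -97.67717973  83.03435169] [[ 675.91686199 -118.83539119   80.47264197]
 [ 690.8595849   -78.23437114   84.66834938]]
712
```

Run:
```python
from rig import arm,viewer
from h import *
o=ori(np.pi/2+0.047)
arm.servo_line([683.6,-99.0,58],150,o); print(arm.current_position(),arm.current_wrist_force())
arm.move_gripper(10,60); print('open',arm.current_opening(),arm.current_wrist_force())
arm.servo_line([683.6,-99.0,200],150); print('open',arm.current_opening(),arm.current_wrist_force(),arm.current_clock())
p,d=viewer.get_image('wrist'); cv2.imwrite('pics/wrist2.png',p[:,:,::-1]); np.save('pics/wrist2.npy',d)
```

```text
[684.14641893 -99.37326702  58.96441531] [ 0.44142278 -0.40074092 -0.19542052]
open 14.839258855267367 [-0.18216272 -0.16649306  2.29146989]
open 14.623468050000477 [-1.16980132  0.58810544 -3.43835002] 6.025
```

View pics/wrist2.png

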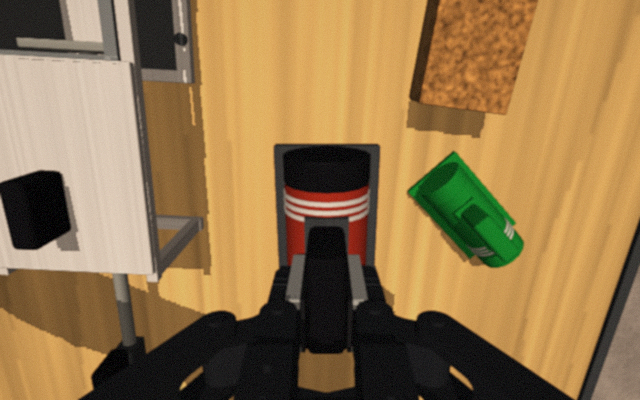

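The fin is between the pads at (325,290) and the barrel hangs level. Next I'll carry it over the lock and check it before lowering.

Run:
```python
from rig import arm,viewer
from h import *
p0=hw(0,-75,210)
arm.servo_line(p0,200,ori(np.pi/2+YAW)); arm.pause(0.2)
print(arm.current_position(),arm.current_tcp_rot(),arm.current_wrist_force(),arm.current_clock())
for n in ['wrist','top']:
    m=viewer.camera_model(n);p,d=viewer.get_image(n); cv2.imwrite(f'pics/{n}3.png',p[:,:,::-1]); np.save(f'pics/{n}3.npy',d)
    C=cloud(m,d)
    if n=='wrist':
        k=(abs(C[...,0]-500)<60)&(abs(C[...,1]-140)<60)&(C[...,2]>190)&(C[...,2]<206)
        q=C[k]; print(k.sum(),cv2.minAreaRect(q[:,:2].astype(np.float32)) if k.sum() else '')
        # wall tops
        for x0,x1 in ((435,470),(530,565)):
            k=(C[...,0]>x0)&(C[...,0]<x1)&(C[...,1]>30)&(C[...,1]<110)&(C[...,2]>98)&(C[...,2]<106)
            print(k.sum(),np.percentile(C[k],[3,50,97],axis=0).round(1) if k.sum() else '')
```

```text
[499.93743555  65.2796528  209.95905821] [3.14154847e+00 9.15814976e-04 1.56189951e+00] [-0.06279043  0.2164778  -3.30737371] 8.075
8176 ((499.6474914550781, 117.07832336425781), (74.41776275634766, 38.282508850097656), 89.54419708251953)
2498 [[439.4  32.8  99.4]
 [447.2  72.8 101.5]
 [456.9 107.9 102.8]]
2505 [[541.   32.7  99.5]
 [550.6  72.9 101.4]
 [558.5 107.9 102.7]]
```

View pics/wrist3.png

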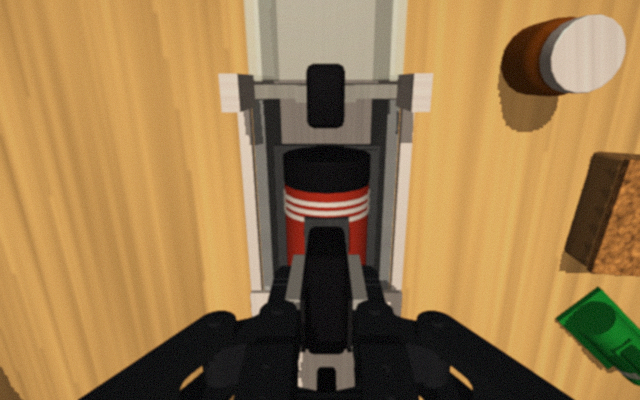

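The barrel is centred between the walls: the barrel is at column 326 and the walls are at 248 and 405. Lowering now.

Run:
```python
from rig import arm,viewer
from h import *
x,y,_=hw(-0.5,-75)
arm.servo_line([x,y,76],120); arm.pause(0.1)
f0=arm.current_wrist_force(); print(arm.current_position(),f0)
z=76
while z>62:
    z-=1.0; arm.servo_line([x,y,z],30); f=arm.current_wrist_force()
    if z<72: print(z,arm.current_position()[2].round(2),np.round(f,2))
    if f[2]-f0[2]>2.5: break
print(arm.current_clock())
p,d=viewer.get_image('wrist'); cv2.imwrite('pics/wrist4.png',p[:,:,::-1])
p,d=viewer.get_image('scene'); cv2.imwrite('pics/scene4.png',cv2.resize(p[100:280,250:500,::-1],None,fx=3,fy=3))
```

```text
[499.75777451  66.06016701  76.6284239 ] [-0.52926501 -0.68506929 -3.46231198]
71.0 70.92 [ 0.85 -0.15 -2.63]
70.0 69.94 [-0.52  0.21 -2.56]
69.0 68.95 [ 0.27  0.14 -3.24]
68.0 68.13 [ 0.13  0.32 -0.52]
11.5417
```

View pics/scene4.png

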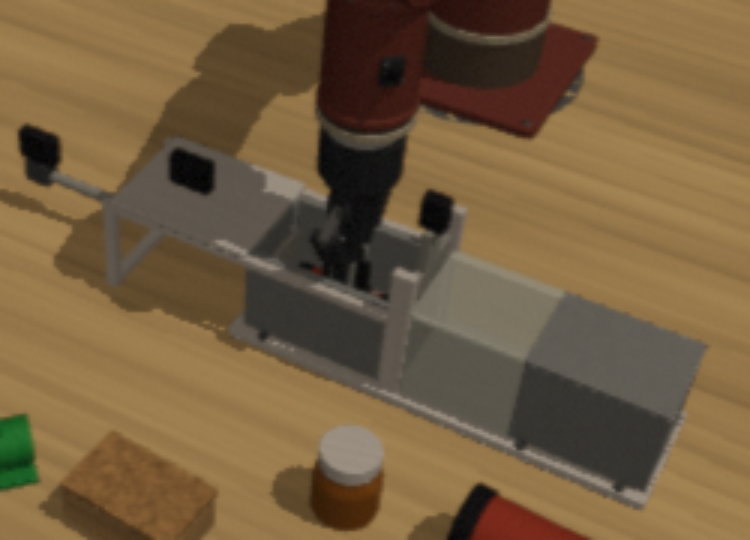

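Force shows touchdown at about z=68. I'll release it gently and lift off, then take the lid.

Run:
```python
from rig import arm,viewer
from h import *
x,y,_=hw(-0.5,-75)
arm.servo_line([x,y,67.6],30); print(arm.current_wrist_force())
arm.move_gripper(32,40); print(arm.current_opening(),arm.current_wrist_force())
arm.servo_line([x,y,215],200)
p,d=viewer.get_image('wrist'); m=viewer.camera_model('wrist'); cv2.imwrite('pics/wrist5.png',p[:,:,::-1]); C=cloud(m,d)
k=(abs(C[...,0]-500)<14)&(abs(C[...,1]-140)<22)&(C[...,2]>185)&(C[...,2]<206)
q=C[k]; print('gate',k.sum(),cv2.minAreaRect(q[:,:2].astype(np.float32)))
arm.move_gripper(50)
arm.reach(hw(-0.5,-243,190),ori(np.pi/2+YAW)); 
print(arm.current_position(),arm.current_clock())
m=viewer.camera_model('wrist');p,d=viewer.get_image('wrist'); cv2.imwrite('pics/wrist6.png',p[:,:,::-1]); C=cloud(m,d)
k=(abs(C[...,0]-498)<30)&(abs(C[...,1]+103)<40)&(C[...,2]>134)&(C[...,2]<150)
q=C[k]; print('lid',k.sum(),cv2.minAreaRect(q[:,:2].astype(np.float32)),q.mean(0))
k=(abs(C[...,0]-500)<30)&(abs(C[...,1]-65)<40)&(C[...,2]>86)&(C[...,2]<100)
q=C[k]; print('barfin',k.sum(),cv2.minAreaRect(q[:,:2].astype(np.float32)) if k.sum()>3 else 0)
```

```text
[-1.04819965 -0.01087749  4.65886281]
32.03140833699877 [ 0.68425286 -0.05269747 -0.6918069 ]
gate 2269 ((499.3897705078125, 140.923583984375), (15.898608207702637, 25.846277236938477), 0.13100466132164001)
[ 497.95068352 -102.28186442  189.93884918] 14.1667
lid 1952 ((497.7381286621094, -101.87930297851562), (15.843696594238281, 43.41387939453125), 0.06045932695269585) [ 497.85208728 -100.23735456  141.01249439]
barfin 0 0
```

View pics/wrist5.png

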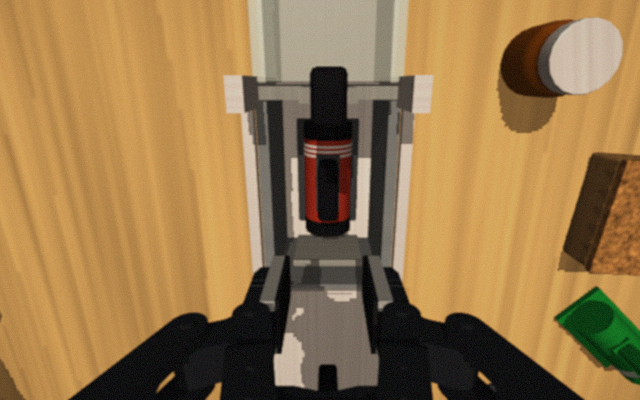

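View pics/wrist6.png

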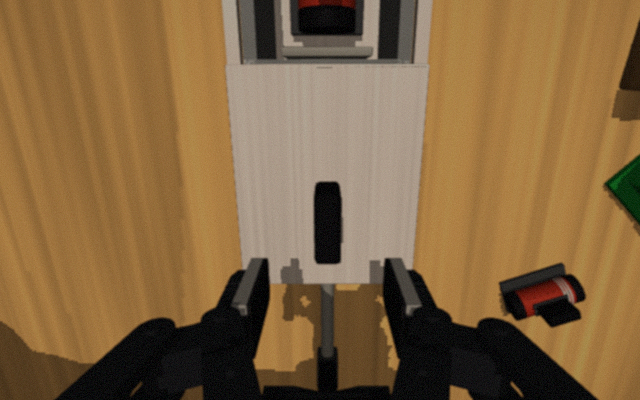

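The barrel sits upright in the lock at (327,180). The lid fin is at (328,222). I'll grip it and close the lid.

```bash
sed -i 's/^GX,GY,YAW=.*/GX,GY,YAW=499.4,140.9,-0.007/' h.py
python3 - <<'E'
from rig import arm,viewer
from h import *
o=ori(np.pi/2+YAW)
arm.servo_line(hw(0,-243,117),150,o); print(arm.current_wrist_force())
arm.move_gripper(8,50); print(arm.current_opening(),arm.current_wrist_force(),arm.current_position())
y=-104; arm.servo_line(hw(0,y,117),110); print(arm.current_wrist_force(),arm.current_position())
while y<-94:
    y+=1.5; arm.servo_line(hw(0,y,117),40); f=arm.current_wrist_force(); print(y,arm.current_position()[1].round(2),np.round(f,1))
    if abs(f[1])>13: break
print(arm.current_clock())
E
```

```text
[ 1.16047672 -0.14203419 -0.06839618]
15.065324837666644 [0.774201   1.61581572 6.56645814] [ 498.76039286 -101.94557099  117.99704168]
[1.18920967 0.08052258 8.38656676] [499.6994352   37.62111932 117.96706651]
-102.5 38.59 [ 0.  -1.2  8.5]
-101.0 39.92 [ 1.4 -1.8  9.1]
-99.5 41.41 [ 1.4 -1.9  9.4]
-98.0 42.05 [ 0.2 -5.5 10.1]
-96.5 42.11 [  1.1 -11.    9.5]
-95.0 42.14 [  1.  -15.5  11.5]
18.1667
```

The lid hit its stop at y=42.1, which matches shut. I'll release it and check, then go to the gate.

Run:
```python
from rig import arm,viewer
from h import *
o=ori(np.pi/2+YAW)
arm.servo_line(hw(0,-98.8,117),40); print(arm.current_position(),arm.current_wrist_force())
arm.move_gripper(45); print(arm.current_opening(),arm.current_wrist_force())
arm.servo_line(hw(0,-98.8,225),250)
p,d=viewer.get_image('top'); m=viewer.camera_model('top'); C=cloud(m,d); cv2.imwrite('pics/top7.png',cv2.resize(p[215:310,150:480,::-1],None,fx=2.4,fy=2.4))
m=viewer.camera_model('wrist');p,d=viewer.get_image('wrist'); cv2.imwrite('pics/wrist7.png',p[:,:,::-1]); C=cloud(m,d)
k=(abs(C[...,0]-498)<30)&(abs(C[...,1]-41)<40)&(C[...,2]>134)&(C[...,2]<150)
q=C[k]; print('lid',k.sum(),cv2.minAreaRect(q[:,:2].astype(np.float32)),q.mean(0),arm.current_clock())
```

```text
[499.70484013  41.58803725 117.95824352] [ 0.56420016 -2.39846916  9.40655295]
44.90418138340627 [ 0.60119893  0.17498952 -0.0156822 ]
lid 1479 ((498.5284729003906, 41.44666290283203), (15.73011589050293, 43.84714126586914), 0.23110607266426086) [498.68008972  42.91244968 140.9888569 ] 19.5
```

View pics/wrist7.png

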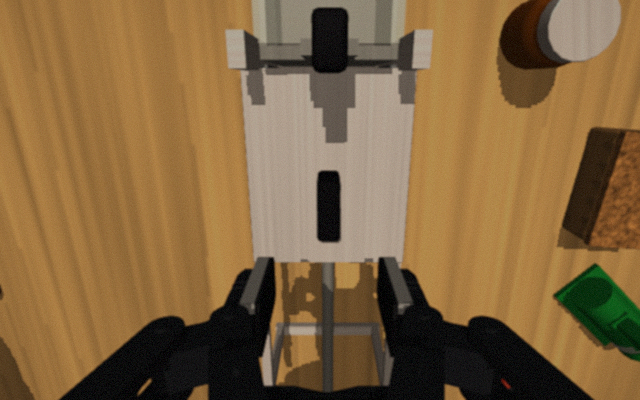

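The lid is shut: its fin is at (329,205) and the plate reaches the gate. Next is the gate.

Run:
```python
from rig import arm,viewer
from h import *
o=ori(np.pi/2+YAW)
arm.servo_line(hw(0,0,225),200,o)
arm.servo_line(hw(0,0,171),120,o); print(arm.current_position(),arm.current_wrist_force())
arm.move_gripper(8,70); print(arm.current_opening(),arm.current_wrist_force(),arm.current_position())
z=265; arm.servo_line(hw(0,0,z),110); print(arm.current_wrist_force(),arm.current_position())
while z<275:
    z+=1.5; arm.servo_line(hw(0,0,z),40); f=arm.current_wrist_force(); print(z,arm.current_position()[2].round(2),np.round(f,1))
    if f[2]<-22: break
print(arm.current_opening(),arm.current_clock())
```

```text
[499.75255129 140.22746955 171.47193423] [-0.17811368  0.47946245  0.0178536 ]
14.877737428057262 [ 2.39208146 -1.11454968  5.86510535] [500.35517432 141.05858954 171.96511075]
[5.81699217 0.70541655 2.64743405] [500.30114606 141.04285558 265.71409827]
266.5 266.64 [ 7.7  0.8 -2.9]
268.0 267.96 [ 9.2  2.4 -5. ]
269.5 269.07 [10.5  2.  -9.1]
271.0 269.2 [ 19.1   3.3 -25.5]
14.464426375550243 23.1167
```

Run:
```python
from rig import arm,viewer
from h import *
o=ori(np.pi/2+YAW)
arm.servo_line(hw(0,0,269),40); print(arm.current_wrist_force())
arm.move_gripper(45); print(arm.current_wrist_force())
arm.servo_line(hw(0,-80,269),250)
arm.reach(hw(0,-425,160),o)
m=viewer.camera_model('wrist');p,d=viewer.get_image('wrist'); cv2.imwrite('pics/wrist8.png',p[:,:,::-1]); C=cloud(m,d)
k=(abs(C[...,0]-497)<30)&(abs(C[...,1]+284)<45)&(C[...,2]>92)&(C[...,2]<108)
q=C[k]; print('pl',k.sum(),cv2.minAreaRect(q[:,:2].astype(np.float32)),q.mean(0),hw(0,-425),arm.current_clock())
p,d=viewer.get_image('scene'); cv2.imwrite('pics/scene8.png',cv2.resize(p[100:280,200:500,::-1],None,fx=2.6,fy=2.6))
m=viewer.camera_model('scene');C=cloud(m,d);k=(abs(C[...,0]-500)<30)&(abs(C[...,1]-141)<30)&(C[...,2]>240); print('gate top',np.percentile(C[k][:,2],95))
```

```text
[10.82252135  2.5115977  -7.87038954]
[-0.350341   -0.40396193 -0.33396936]
pl 1747 ((496.5686340332031, -282.8053283691406), (15.760252952575684, 43.42045974731445), 0.17077010869979858) [ 496.59660918 -281.30876059   99.03492299] [np.float64(496.42502429577377), np.float64(-284.0895875425176), 0] 25.6417
gate top 296.3670640453561
```

View pics/scene8.png

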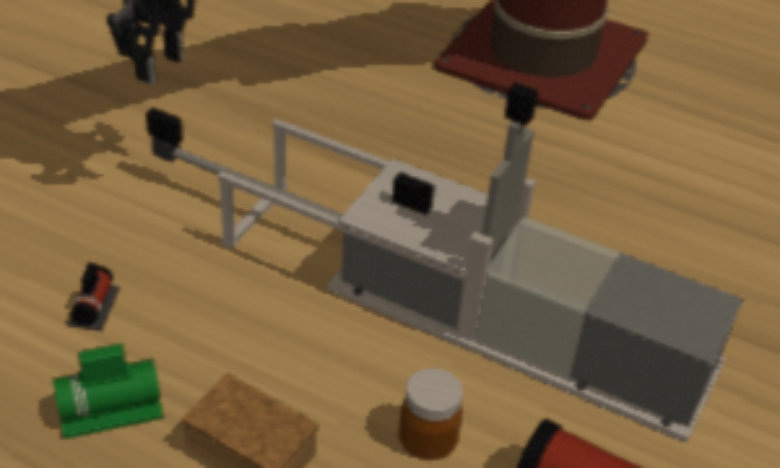

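View pics/wrist8.png

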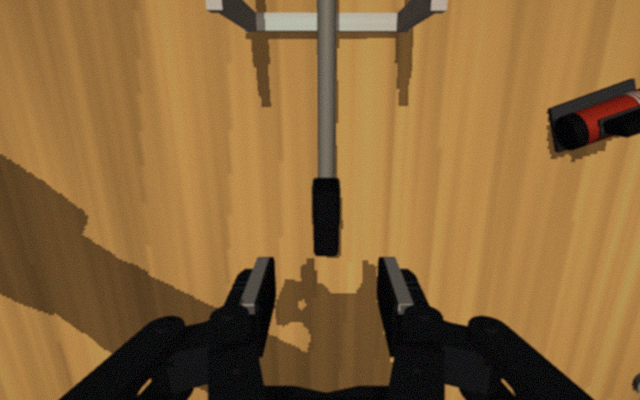

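The gate is fully up, with its grip top at 296 mm and at (520,100) in the crop. The plunger fin is at (326,215). I'll grip it and push by feel.

Run:
```python
from rig import arm,viewer
from h import *
import json
o=ori(np.pi/2+YAW); Y0=-424.3; Z=73
def F():
    r=[]
    for i in range(3): r.append(arm.current_wrist_force()); arm.pause(0.02)
    return np.mean(r,0)
arm.servo_line(hw(0,Y0,Z),130,o); print(arm.current_wrist_force())
arm.move_gripper(8,70); arm.pause(0.1); f0=F(); print(arm.current_opening(),f0.round(2),arm.current_position())
for t in (60,110,150): arm.servo_line(hw(0,Y0+t,Z),90); print(t,F().round(1),arm.current_position().round(1))
t=154; arm.servo_line(hw(0,Y0+t,Z),30); base=[]; 
step=2.5
while t<226:
    t+=step; arm.servo_line(hw(0,Y0+t,Z),25); f=F()[1]-f0[1]; pos=arm.current_position()[1]
    b=np.median(base) if base else f
    print(t,pos.round(2),round(-f,2),round(b-f,2) )
    if b-f<2.5: base.append(f)
    else: step=1.0
    if b-f>8.5 or -f>18: break
    if arm.current_clock()>50: print('time'); break
print(arm.current_clock(),F())
```

```text
[ 0.11186635 -0.0510811   0.4843602 ]
14.870692408690543 [1.38 0.31 6.42] [ 497.44770757 -283.61258422   73.97888401]
60 [1.3 0.2 7.7] [ 497.9 -223.5   73.9]
110 [1.2 1.2 9.2] [ 498.2 -173.1   73.9]
150 [ 0.5  2.5 10. ] [ 498.5 -132.7   73.9]
156.5 -127.75 3.21 0.0
159.0 -125.34 3.95 0.74
161.5 -122.86 3.5 -0.08
164.0 -120.38 3.68 0.18
166.5 -117.84 3.67 0.08
169.0 -115.32 3.84 0.17
171.5 -112.88 4.04 0.37
174.0 -110.33 3.53 -0.16
176.5 -107.81 4.12 0.45
179.0 -105.33 3.58 -0.1
181.5 -102.83 3.65 -0.03
184.0 -100.32 3.73 0.06
186.5 -97.82 3.57 -0.1
189.0 -95.31 3.49 -0.18
191.5 -92.78 3.68 0.02
194.0 -90.32 3.97 0.3
196.5 -87.78 4.14 0.47
199.0 -85.31 3.37 -0.31
201.5 -82.76 3.22 -0.45
204.0 -80.26 3.39 -0.28
206.5 -77.74 3.53 -0.13
209.0 -75.27 3.6 -0.05
211.5 -72.72 3.69 0.06
214.0 -71.24 6.53 2.88
215.0 -70.88 9.47 5.83
216.0 -70.21 10.35 6.71
217.0 -69.48 11.16 7.51
218.0 -68.67 12.36 8.72
37.975 [  2.72213637 -11.92177319   4.71173573]
```

Contact came at y≈-71, and the pad is now pressed back about 2.5 mm at about 8.7 N. I'll draw the plunger back to its stop.

Run:
```python
from rig import arm,viewer
from h import *
o=ori(np.pi/2+YAW); Y0=-424.3; Z=73
arm.servo_line(hw(0,Y0+195,Z),60)
t=3; arm.servo_line(hw(0,Y0+t,Z),130); print(arm.current_position(),arm.current_wrist_force())
while t>-8:
    t-=1.5; arm.servo_line(hw(0,Y0+t,Z),40); f=arm.current_wrist_force(); print(t,arm.current_position()[1].round(2),f.round(1))
    if f[1]>12: break
y=arm.current_position()[1]
arm.servo_line(hw(0,y-GY,Z),40)
arm.move_gripper(45); print(arm.current_wrist_force(),arm.current_clock())
arm.servo_line(hw(0,Y0,170),250)
m=viewer.camera_model('wrist');p,d=viewer.get_image('wrist'); C=cloud(m,d)
k=(abs(C[...,0]-497)<30)&(abs(C[...,1]+284)<45)&(C[...,2]>92)&(C[...,2]<108)
q=C[k]; print('pl',cv2.minAreaRect(q[:,:2].astype(np.float32)))
p,d=viewer.get_image('top'); cv2.imwrite('pics/top9.png',cv2.resize(p[215:310,150:480,::-1],None,fx=2.4,fy=2.4))
p,d=viewer.get_image('scene'); cv2.imwrite('pics/scene9.png',cv2.resize(p[100:280,200:500,::-1],None,fx=2.6,fy=2.6))
print(arm.current_clock())
```

```text
[ 497.44633095 -280.88767807   73.95594872] [ 1.51474473 -0.8867753   6.83137064]
1.5 -281.9 [0.8 0.8 8.4]
0.0 -283.23 [1.  2.4 9. ]
-1.5 -283.6 [-1.   5.5 12.1]
-3.0 -283.63 [-2.5 12.7 17.7]
[-0.278107    0.4729316   0.42403937] 41.8333
pl ((496.5586242675781, -282.32745361328125), (15.953454971313477, 43.35135269165039), 0.03333654627203941)
42.525
```

View pics/scene9.png

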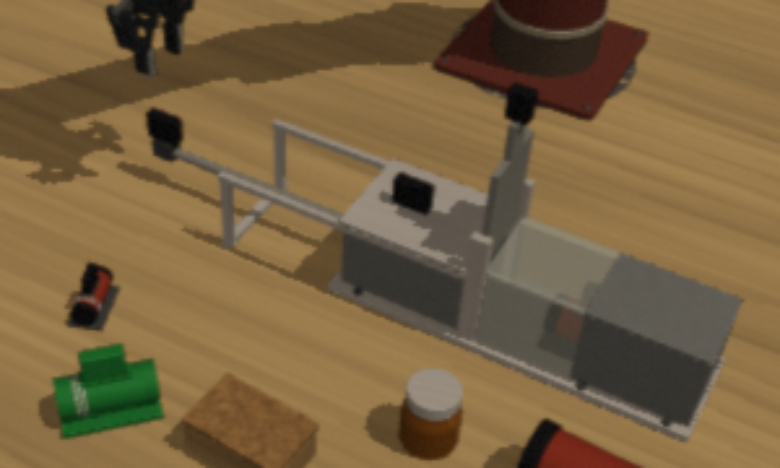

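The barrel is in the chamber at (570,318), and the plunger stopped at its starting point of -283.6. Next I'll close the gate.

Run:
```python
from rig import arm,viewer
from h import *
o=ori(np.pi/2+YAW)
arm.reach(hw(0,-80,269),o)
arm.servo_line(hw(0.4,0,269),120,o); print(arm.current_position(),arm.current_wrist_force())
arm.move_gripper(8,70); print(arm.current_opening(),arm.current_wrist_force(),arm.current_position())
z=176; arm.servo_line(hw(0.4,0,z),100); print(arm.current_position(),arm.current_wrist_force())
while z>163:
    z-=1.5; arm.servo_line(hw(0.4,0,z),40); f=arm.current_wrist_force(); print(z,arm.current_position()[2].round(2),f.round(1))
    if f[2]>25: break
zz=arm.current_position()[2]
arm.servo_line(hw(0.4,0,zz),40)
arm.move_gripper(45); print(arm.current_wrist_force(),arm.current_clock())
arm.servo_line(hw(0,0,240),200)
arm.servo_line(hw(0,-200,260),300); arm.pause(0.2)
p,d=viewer.get_image('top'); m=viewer.camera_model('top'); C=cloud(m,d); cv2.imwrite('pics/top10.png',p[:,:,::-1])
p,d=viewer.get_image('scene'); m=viewer.camera_model('scene'); C=cloud(m,d); cv2.imwrite('pics/scene10.png',cv2.resize(p[100:280,200:500,::-1],None,fx=2.6,fy=2.6))
k=(abs(C[...,0]-500)<14)&(abs(C[...,1]-141)<20)&(C[...,2]>160);print('gate top',np.percentile(C[k][:,2],95))
k=(abs(C[...,0]-500)<20)&(abs(C[...,1]-41)<40)&(C[...,2]>135)&(C[...,2]<150);q=C[k];print('lid',cv2.minAreaRect(q[:,:2].astype(np.float32))[:2])
print(arm.current_clock())
```

```text
[499.94072457 140.22128774 268.98039866] [ 0.73057532 -0.67627326  0.63820833]
14.647305826520242 [ 2.92435675 -1.6206566   0.28698209] [500.30997455 140.13624069 269.27043479]
[500.28549597 140.12015408 175.02349898] [ 7.84857395 -2.39195404 -8.16578579]
174.5 173.89 [ 6.6 -4.  -3.4]
173.0 172.63 [ 4.4 -4.1 -0.8]
171.5 172.51 [-3.7 -6.7 19.7]
170.0 172.39 [-11.8  -8.7  38.1]
[ 0.74722252 -0.48602397 -0.02939822] 47.7833
gate top 200.70811078051702
lid ((499.46514892578125, 41.21142578125), (43.596431732177734, 17.89336585998535))
49.3917
```

View pics/scene10.png

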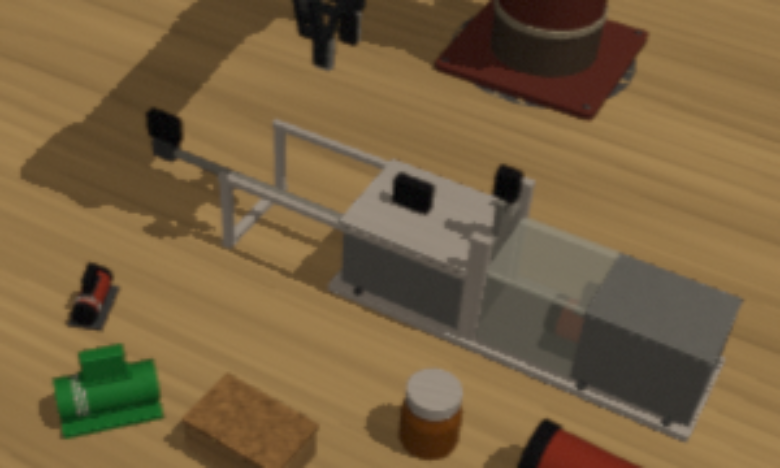

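The gate is down: its grip top is at 200.7 mm against 201.0 at the start. The lid is shut, the barrel is in the chamber at (570,318), and the bystanders haven't moved.

```bash
python3 -c "
from rig import hand_in,arm
print(arm.current_wrist_force(),arm.current_clock()); hand_in()"
```

```text
[-0.24824248  0.17771836  0.04852694] 49.3917
the job is handed in; nothing more can be done
```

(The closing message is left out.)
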